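# Set out a soldering place around the board holder

## Task

Set this place out for soldering, seen from the robot's side with 'behind' meaning farther from the robot, square to the board holder: stand the brass-wool tip cleaner midway between the board holder and the iron stand, the solder reel beside the holder on its other side (away from the iron, whichever side that is), and the flux tub straight behind the reel. Put the large parts box straight behind the holder, its long side parallel to the holder's back edge, and the small parts box centred and lined up on top of it. Leave 3 to 4 cm of clear bench between the reel and the holder, the flux tub and the reel, and the large box and the holder; everything stands flat and upright, and the dispenser bottle and the side cutters stay where they are.

Things in the scene. Friction and masses are not known exactly. Their poses are not given: they have to be found in the camera images.
- holder: circuit-board holder, fixed to the bench: aluminium base plate 90 mm (x) by 100 mm (y), two black jaws along its left and right edges clamping a green circuit board; 36 mm high. It stands on a thin blue mat, which lies flush (count it as bench). Origin: centre of its underside, on the bench. Its x axis points straight behind (away from the robot), its y axis to the left, z up; turned up to 0.15 rad either way
- iron: soldering-iron stand, fixed: dark steel base plate 96 mm (x) by 70 mm (y), 12 mm high, with a leaning wire spring holding a black-handled iron whose handle end rises to 190 mm height, 95 mm in front (-x) of the origin and above its centre line. It stands 195 to 210 mm left or right of the holder (centre to centre), up to 8 mm ahead of or behind it. Origin: centre of the base's underside; axes parallel to the holder's
- cleaner_c (a point): brass-wool tip cleaner: round black pot, diameter 56 mm, 40 mm high, with curled brass wool showing in its open top (wool level with the rim); about 140 g. Point: on its axis, half-way up (20 mm above its foot). z up
- reel_c (a point): reel of solder wire standing on one flange, axis upright: diameter 50 mm, 44 mm high, dark grey flanges with six small holes round the top one, grey metal winding, small dark hole in the middle of the top; about 150 g. Point: on its axis, half-way up (22 mm). z up
- flux_c (a point): flux tub: low round white plastic jar with a grey screw lid, diameter 42 mm, 24 mm high; about 60 g. Point: on its axis, half-way up (12 mm). z up
- large_box_c (a point): large parts box: closed flat black box, its lid a black panel inside a dark grey rim, 90 mm long (its y axis), 50 mm wide (its x axis), 26 mm high; about 90 g. Point: its centre, 13 mm above its underside. z up
- small_box_c (a point): small parts box: the same kind of box, 58 mm long (its y axis), 36 mm wide (its x axis), 22 mm high; about 45 g. Point: its centre, 11 mm above its underside. z up
- bottle_c (a point): bystander: alcohol dispenser bottle, loose, clear plastic with a steel top, diameter 50 mm, 110 mm high. It stands on the side of the holder away from the iron, 195 to 210 mm from the holder's centre. Point: on its axis, 55 mm above the bench
- cutters_c (a point): bystander: side cutters lying on the bench in front of the mat, loose, two black grips and a steel head, 112 mm long (its x axis), 48 mm wide, 12 mm high. Point: its centre, 6 mm above the bench
Not all that is in view belongs to the job. Leave any blue or purple look-alike of the part that bears flux_c alone.

How it is judged:
By the outcome, as a careful person would: the job done as asked, in the order asked, and still so for the second after the job is handed in, with the robot touching nothing.
It also fails if it takes over 136 s, if anything falls off the work surface, if the arm or the gripper's body presses on something with over 40 N, if the wrist force passes 120 N, or if a joint passes its speed limit or range.

## Robot

A 6-joint arm with a two-finger parallel gripper is mounted at the origin on the work surface. World frame = base frame: x ahead of the robot, y to its left, z up, the work surface at z = 0. Lengths are in mm, angles in rad, forces in N, time in s.
With the tool pointing down it reaches from about 275 to 1000 mm from the base axis. Payload 8.4 kg.
Tool frame: the origin (TCP) lies on the mounting face of the last link; the fingertips stand 173 mm ahead of it and the grasp point (between the pads) lies 155 mm ahead of it; z points along the fingers, y is the line along which they close (so a half turn about z gives the same grasp; the last joint's range is limited). The gripper opens to 85 mm and grips with 20 to 120 N. Pads are 22 mm wide; open, the fingers measure 114 mm over their backs; the gripper's body (76 mm by 85 mm) begins 54 mm behind the grasp point. The pads swing forward as they close: fully open they stand 13 mm farther back than shut.
Start: joints at [1.33, 0.353, 1.633, -0, 1.155, -0.002], TCP at [147.834, 607.268, 404.681] pointing down, gripper open.
Joint ranges: [-2.63, 2.63], [-0.92, 2.1], [0.06, 2.66], [-1.3, 4.44], [0, 2.69], [-3.02, 3.02]. Speed limits (rad/s): [2.22, 2.22, 2.79, 3.14, 3.14, 3.14].

## Interface

Orientations are given as [roll, pitch, yaw] about the fixed x, y, z axes, in that order (R = Rz(yaw) Ry(pitch) Rx(roll)).
In Python, from rig import r gives the robot as it stands.
- The arm moves only by the tool apply_moves, never from a script. Its argument "deltas" is a list of rows, each an object with "claw": the gripper command: -1 is fully open, 1 is shut, values between are in proportion; "delta_pos": the shift along the tool's x, y, z in cm, a list of three; "yaw": the turn about the tool's z in rad. In form: [{"claw": claw, "delta_pos": [tx, ty, tz], "yaw": yaw}, ...]. A call has 1 to 8 rows; each row shifts and turns the commanded pose from where the row before left it, along the tool's axes as they then stand; what a row does not reach is not made up. A row lasts 1/8 s, in which the tool goes at most 62.5 mm and 10.7 degrees, less where a joint would pass 70% of its speed; a pose out of reach is approached as far as the arm can. A call with a gripper value outside its range is refused whole. The fingers move at their own pace and stop on an object; "grip_force" is the grip in N (left out, the last holds). Time passes only in rows, so rows that do not move let the fingers close. It gives the time, the measured TCP pose, the force, the opening and the grip force at its end, in the units of the state.
- r.sense(): the state, without advancing time (a new reading comes with each control period).
- r.grab_frame(name): name is "side" or "top" or "wrist"; returns a dict with "img" (384x512x3 uint8, blue, green, red), "z_map" (384x512 float32, mm along the optical axis (not along the pixel's ray), 0 where there is no reading), "fx", "fy", "cx", "cy" (pixels), "eye" and "rotation" of the camera in the world; the wrist camera has in their place "T_tool_cam" (4x4, takes a point from camera to tool coordinates, whose origin is the TCP and whose axes are the flange's). Camera axes: x right, y up, looking along -z (the intrinsics and any distortion apply to the point x, -y, -z); pixel columns grow to the right and rows downward; lengths in mm; the calibration is good to about 2 mm. A picture is of the moment at which its call begins: read the wrist's pose just before it.
- r.sign_off(): hands the job in; it is judged then, once.
The state is a dict: "clock": time; "qpos": joint angles; "qvel": joint speeds; "joint_efforts": joint torques, N m; "eef_pos": TCP position; "tcp_rot": TCP orientation; "contact_force": force on the tool from outside, world axes, zero at the start; "wrist_torque": the same for the moment, N m; "opening": opening from 0.0 (shut) to 1.0 (fully open); "grasp_force": force on a finger pad.
Only numpy, scipy, OpenCV 4.12 (cv2) and the standard library are available. Lean on these libraries where they do the work, as an engineer would, in place of code of your own. Each camera call takes 0.05 s, during which the arm holds its last target. There are 200 camera calls.

## Working session

There is one attempt and no reset: what is moved stays moved. The work goes in short steps, Python scripts to look and compute and a tool call to move; the robot and the scene stay as the last step left them, time stands still between calls to the robot, and variables do not carry over. Pictures are saved under pics/ and viewed, at most 14 in all, crops included, and the job is handed in when it is done.

Besides the shell and the picture viewer there is one more tool, called after ">>>" in YAML: its name, and indented under it one key for each argument. apply_moves: Moves the arm, as the interface text tells. Its arguments: {"type":"object","properties":{"deltas":{"type":"array"},"grip_force":{"type":"number"}},"required":["deltas"]}

```bash
mkdir -p pics; ls
cat > h.py <<'E'
import numpy as np,cv2
from rig import r
def cloud(f):
    z=f["z_map"].astype(float);h,w=z.shape
    u,v=np.meshgrid(np.arange(w),np.arange(h))
    p=np.stack([(u-f["cx"])/f["fx"]*z,-(v-f["cy"])/f["fy"]*z,-z],-1)
    P=p@np.array(f["rotation"]).T+np.array(f["eye"])
    P[z==0]=np.nan
    return P
E
python3 - <<'E'
from h import *
s=r.sense();print(s)
for n in["top","side"]:
    f=r.grab_frame(n);cv2.imwrite(f"pics/{n}0.png",cv2.resize(f["img"],(800,600)));np.save(f"{n}0.npy",cloud(f));np.save(f"{n}0i.npy",f["img"])
    print({k:v for k,v in f.items() if k not in("img","z_map")})
E
```

```text
pics
{'clock': 0.0, 'qpos': array([ 1.32960884e+00,  3.53672065e-01,  1.63414304e+00,  1.87765311e-05,
        1.15520177e+00, -2.39365412e-03]), 'qvel': array([ 0.00043935,  0.00016082, -0.00260653,  0.00041326,  0.00011668,
       -0.00024152]), 'joint_efforts': array([ 2.33362793e-03, -6.05268574e+01, -3.42063296e+01,  7.09907090e-05,
        9.43920080e-03,  5.18699051e-05]), 'eef_pos': array([147.7685761 , 607.03680541, 403.94276221]), 'tcp_rot': array([-3.14016848e+00, -2.05764287e-05,  2.90279122e+00]), 'contact_force': array([ 0.08374754,  0.19276276, -0.23737629]), 'wrist_torque': array([0.02308866, 0.00350325, 0.02141304]), 'grasp_force': 0.0, 'opening': 0.9990241386200527}Traceback (most recent call last):
  File "<stdin>", line 4, in <module>
  File "h.py", line 7, in cloud
    P=p@np.array(f["rotation"]).T+np.array(f["eye"])
      ~~~~~~~~~~~~~~~~~~~~~~~~~~~^~~~~~~~~~~~~~~~~~~
ValueError: operands could not be broadcast together with shapes (384,512) (3,)
```

View pics/top0.png

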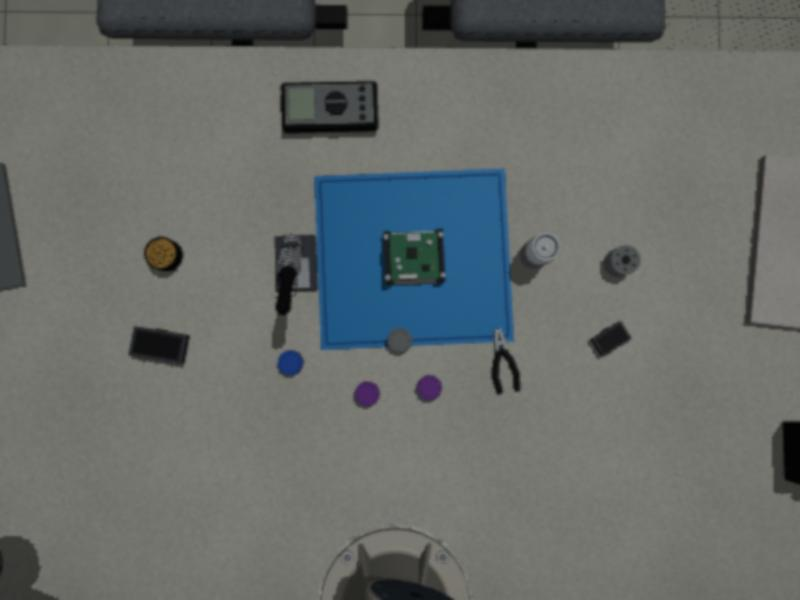

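Top view (800x600): holder at (415,258), iron stand at (295,265) on its left, bottle (542,250), cutters (506,362), cleaner (163,254), large box (160,346), reel (625,262), small box (610,339). The grey-lidded flux tub is at (399,341); its look-alikes are blue (290,363) and purple (367,393), (429,388).

```bash
cat > h.py <<'E'
import numpy as np,cv2
from scipy.spatial.transform import Rotation as R
from rig import r
def rot(a):
    a=np.array(a,float)
    return a if a.shape==(3,3) else R.from_euler("xyz",a).as_matrix() if a.size==3 else R.from_quat(a).as_matrix()
def cloud(f,s=None):
    z=f["z_map"].astype(float);h,w=z.shape
    u,v=np.meshgrid(np.arange(w),np.arange(h))
    p=np.stack([(u-f["cx"])/f["fx"]*z,-(v-f["cy"])/f["fy"]*z,-z],-1)
    if "T_tool_cam" in f:
        T=np.array(f["T_tool_cam"]);p=p@T[:3,:3].T+T[:3,3]
        P=p@rot(s["tcp_rot"]).T+np.array(s["eef_pos"])
    else: P=p@rot(f["rotation"]).T+np.array(f["eye"])
    P[z==0]=np.nan
    return P
E
python3 - <<'E'
from h import *
np.set_printoptions(precision=4,suppress=True)
for n in["top","side","wrist"]:
    s=r.sense();f=r.grab_frame(n);cv2.imwrite(f"pics/{n}0.png",cv2.resize(f["img"],(800,600)))
    print({k:v for k,v in f.items() if k not in("img","z_map")})
    P=cloud(f,s);np.save(f"{n}0.npy",P);np.save(f"{n}0i.npy",f["img"])
    if n=="top":
        for nm,u,v in [("holder",415,258),("iron",295,265),("cleaner",163,254),("large",160,346),("reel",625,262),("small",610,339),("flux",399,341),("bottle",542,250),("cut",506,362),("blue",290,363),("pur",367,393),("bench",200,450),("meter",330,107)]:
            print(nm,P[int(v*.64),int(u*.64)])
E
```

```text
{'fx': 483.03183011351024, 'fy': 483.03183011351024, 'cx': 259.4101522844904, 'cy': 191.50315706261537, 'eye': array([ 421.3523,    5.1418, 1289.6261]), 'rotation': array([ 0.0652, -0.0191, -1.5713])}
holder [572.1572 -33.3567  39.5168]
iron [563.975  169.5367  16.1518]
cleaner [579.2716 383.6771  39.0594]
large [426.8305 389.0611  27.9536]
reel [ 567.2372 -386.037    42.0318]
small [ 439.6108 -361.57     27.8536]
flux [434.533   -7.5007  22.4884]
bottle [ 576.364  -231.0031  110.4271]
cut [ 400.0592 -189.3125   -0.8244]
blue [398.1081 175.2221  20.9481]
pur [348.5407  47.2949  20.0105]
bench [251.2896 325.7936   0.9261]
meter [826.1766 107.903   47.4446]
{'fx': 440.4346067410105, 'fy': 440.4346067410105, 'cx': 253.9383643800351, 'cy': 190.9058963582386, 'eye': array([ 252.2285, -995.217 , 1033.1958]), 'rotation': array([ 0.8143, -0.019 , -0.2128])}
{'fx': 273.99973982681047, 'fy': 273.99973982681047, 'cx': 252.2022385616011, 'cy': 192.53731537030637, 'T_tool_cam': array([[-0.0006,  0.9471,  0.3211, 82.5046],
       [ 1.    ,  0.0003,  0.0011, -0.7002],
       [ 0.001 ,  0.3211, -0.9471, 31.7019],
       [ 0.    ,  0.    ,  0.    ,  1.    ]])}
```

View pics/side0.png

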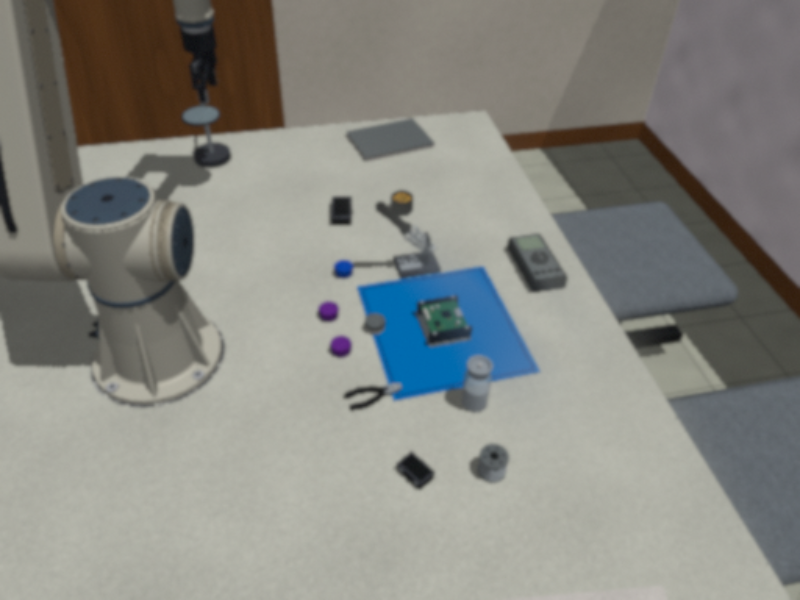

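Side view (800x600): holder at (443,318), iron (415,240) with its handle pointing toward the robot, bottle (478,383), flux with grey lid (374,323), the rest as in the top view. Now the precise measurement.

```bash
cat > m.py <<'E'
from h import *
np.set_printoptions(precision=3,suppress=True)
def blob(P,c,rad,zlo,zhi):
    m=(np.hypot(P[...,0]-c[0],P[...,1]-c[1])<rad)&(P[...,2]>zlo)&(P[...,2]<zhi)
    Q=P[m]; xy=Q[:,:2].astype(np.float32)
    (cc,rr)=cv2.minEnclosingCircle(xy); rect=cv2.minAreaRect(xy)
    return len(Q),xy.mean(0),np.array(cc),rr,np.median(Q[:,2]),rect
E
python3 - <<'E'
from m import *
for cam in("top","side"):
    P=np.load(cam+"0.npy");print(cam)
    for nm,c,rad,lo,hi in [("cleaner",(579,384),50,32,55),("large",(427,389),65,20,35),("reel",(567,-386),45,36,52),("small",(440,-361),48,15,32),("flux",(434,-7),40,17,32),("bottle",(576,-231),45,95,120),("holder",(572,-33),75,20,60),("ironbase",(564,180),62,7,17),("cutters",(400,-189),75,6,20)]:
        print(nm,*blob(P,c,rad,lo,hi))
I=np.load("top0i.npy");cv2.imwrite("pics/crop1.png",cv2.resize(I[130:270,150:420],(800,415),interpolation=cv2.INTER_CUBIC))
E
```

```text
top
cleaner 374 [580.639 386.979] [581.275 386.536] 28.656415939331055 38.564626432795194 ((580.2515258789062, 386.6490478515625), (54.29694747924805, 55.365421295166016), 8.875382423400879)
large 686 [428.598 392.631] [427.844 393.468] 50.6627197265625 27.119998386051066 ((429.01837158203125, 392.87396240234375), (91.74735260009766, 52.19424057006836), 81.7379150390625)
reel 287 [ 569.928 -384.954] [ 569.932 -385.727] 25.108352661132812 45.32574458704903 ((569.44140625, -385.6895446777344), (47.61410903930664, 48.21247482299805), 1.2353402376174927)
small 313 [ 438.977 -365.913] [ 439.156 -367.317] 33.07483673095703 23.59189358489948 ((439.2818298339844, -366.23876953125), (37.61693572998047, 59.24551773071289), 30.521528244018555)
flux 201 [436.49   -8.585] [436.414  -8.426] 20.929218292236328 24.985988723710534 ((435.8959655761719, -8.82196044921875), (39.3179931640625, 39.33814239501953), 89.96709442138672)
bottle 270 [ 582.963 -239.177] [ 582.337 -239.05 ] 23.087886810302734 108.0740898866585 ((582.65869140625, -238.63291931152344), (44.431339263916016, 43.500789642333984), 87.4
[... 1559 characters left out ...]
4.684364318847656 108.32512153735922 ((583.2488403320312, -238.47373962402344), (44.47300720214844, 42.13344955444336), 73.26927185058594)
holder 659 [575.659 -36.536] [574.164 -32.017] 65.97579193115234 34.512269116135144 ((576.6455688476562, -31.828128814697266), (88.96492004394531, 107.29732513427734), 3.084685802459717)
ironbase 254 [565.229 161.674] [567.504 169.926] 55.91610336303711 13.709593857315042 ((569.656494140625, 166.76568603515625), (81.51105499267578, 107.1058120727539), 86.38104248046875)
cutters 289 [ 398.891 -185.977] [ 401.002 -183.813] 69.79035949707031 11.166018247246598 ((401.849609375, -188.93502807617188), (130.77943420410156, 127.12452697753906), 48.37561798095703)
```

View pics/crop1.png

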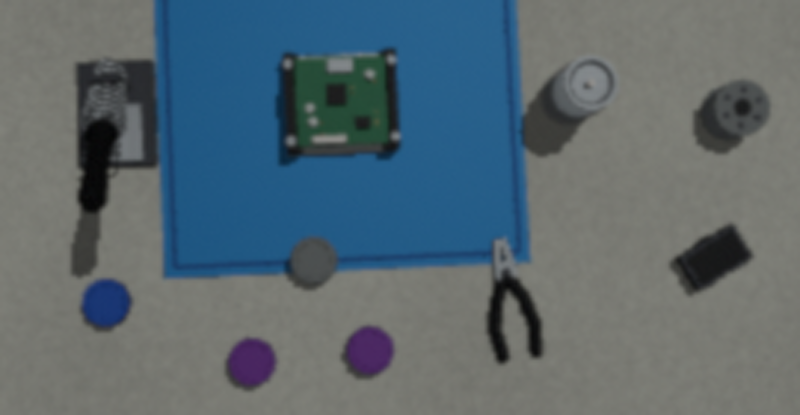

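>>> apply_moves:
  deltas:
    - {"claw":-1,"delta_pos":[-2,0,0],"yaw":0.15}
    - {"claw":-1,"delta_pos":[-2,0,0],"yaw":0.15}
    - {"claw":-1,"delta_pos":[-2,0,0],"yaw":0.15}
    - {"claw":-1,"delta_pos":[-2,0,0],"yaw":0.15}
    - {"claw":-1,"delta_pos":[-2,0,0],"yaw":0.15}
    - {"claw":-1,"delta_pos":[-2,0,0],"yaw":0.15}
    - {"claw":-1,"delta_pos":[0,2,0],"yaw":0.15}
    - {"claw":-1,"delta_pos":[0,2,0],"yaw":0.15}

```text
clock: 1.2
eef_pos: [280.6, 554.3, 404.7]
tcp_rot: [-3.142, -0.0, 1.698]
contact_force: [0.7, -0.4, 0.2]
opening: 1.004
grasp_force: 0.0
```

Crop: the grey flux lid at (313,262) is distinct from the blue (106,303) and purple (251,362), (369,350) ones. Holder comes out at 88x100 mm, height 34, which matches; its yaw is about +0.05. Next is the iron's position in the holder frame and the targets.

```bash
cat >> m.py <<'E'
H=np.array([576.7,-33.0]);PH=0.05
Rh=np.array([[np.cos(PH),-np.sin(PH)],[np.sin(PH),np.cos(PH)]])
def toh(p): return (np.asarray(p)[...,:2]-H)@Rh
def tow(p): return H+Rh@np.asarray(p,float)
E
python3 - <<'E'
from m import *
P=np.load("top0.npy");h=toh(P)
m=(abs(h[...,0])<70)&(abs(h[...,1]-200)<60)&(P[...,2]>8)&(P[...,2]<17)
q=h[m];print("iron",np.percentile(q,[1,3,50,97,99],axis=0))
for a in [(0,110)]:pass
m=(abs(h[...,0])<75)&(abs(h[...,1])<75)&(P[...,2]>6)&(P[...,2]<60)
print("holder",np.percentile(h[m],[1,3,97,99],axis=0))
print("bottle",toh([582.7,-238.8]))
for n,t in dict(cleaner=(0,103.5),reel=(0,-110),flux=(81,-110),box=(105,0)).items():print(n,tow(t))
E
```

```text
iron [[-46.411 165.981]
 [-45.432 166.867]
 [  5.14  185.083]
 [ 47.49  234.549]
 [ 48.463 235.386]]
holder [[-67.473 -64.602]
 [-51.38  -49.383]
 [ 48.615  55.962]
 [ 63.901  67.93 ]]
bottle [  -4.293 -205.843]
cleaner [571.527  70.371]
reel [ 582.198 -142.863]
flux [ 663.096 -138.814]
box [681.569 -27.752]
```

>>> apply_moves:
  deltas:
    - {"claw":-1,"delta_pos":[-2.4,5,0],"yaw":0.078}
    - {"claw":-1,"delta_pos":[-2.4,5,0],"yaw":0}
    - {"claw":-1,"delta_pos":[-2.4,5,0],"yaw":0}
    - {"claw":-1,"delta_pos":[-2.4,5,0],"yaw":0}
    - {"claw":-1,"delta_pos":[-2.4,5,0],"yaw":0}
    - {"claw":-1,"delta_pos":[-2.4,4,0],"yaw":0}
    - {"claw":-1,"delta_pos":[0,0,5],"yaw":0}
    - {"claw":-1,"delta_pos":[0,0,0],"yaw":0}

```text
clock: 2.2
eef_pos: [578.1, 428.9, 350.4]
tcp_rot: [-3.135, 0.004, 1.624]
contact_force: [-0.6, 0.5, -0.5]
opening: 1.002
grasp_force: 0.0
```

>>> apply_moves:
  deltas:
    - {"claw":-1,"delta_pos":[-2.1,0,0],"yaw":0}
    - {"claw":-1,"delta_pos":[-2.1,0,2],"yaw":0}
    - {"claw":-1,"delta_pos":[0,0,5],"yaw":0}
    - {"claw":-1,"delta_pos":[0,0,5],"yaw":0}
    - {"claw":-1,"delta_pos":[0,0,4],"yaw":0}
    - {"claw":-1,"delta_pos":[0,0,1],"yaw":0}
    - {"claw":0.3,"delta_pos":[0,0,0],"yaw":0}
    - {"claw":1,"delta_pos":[0,0,0],"yaw":0}
  grip_force: 35

```text
clock: 3.2
eef_pos: [582.2, 388.9, 187.6]
tcp_rot: [3.138, -0.002, 1.625]
contact_force: [-0.6, 0.1, -0.0]
opening: 0.643
grasp_force: 37.0
```

>>> apply_moves:
  deltas:
    - {"claw":1,"delta_pos":[0,0,0],"yaw":0}
    - {"claw":1,"delta_pos":[0,0,0],"yaw":0}
    - {"claw":1,"delta_pos":[0,0,0],"yaw":0}

```text
clock: 3.58
eef_pos: [582.2, 388.9, 187.5]
tcp_rot: [3.138, -0.002, 1.625]
contact_force: [-0.4, -0.7, 8.2]
opening: 0.639
grasp_force: 37.7
```

>>> apply_moves:
  deltas:
    - {"claw":1,"delta_pos":[0,0,-3],"yaw":0}
    - {"claw":1,"delta_pos":[0,0,-5],"yaw":0}
    - {"claw":1,"delta_pos":[0,0,-5],"yaw":0}
    - {"claw":1,"delta_pos":[0,0,-5],"yaw":0}
    - {"claw":1,"delta_pos":[0,0,-4],"yaw":0}
    - {"claw":1,"delta_pos":[-3.5,0,0],"yaw":0}
    - {"claw":1,"delta_pos":[-4,0,0],"yaw":0}
    - {"claw":1,"delta_pos":[-4,0,0],"yaw":0}

```text
clock: 4.58
eef_pos: [587.1, 272.4, 406.1]
tcp_rot: [3.14, -0.001, 1.625]
contact_force: [2.1, -0.5, -1.5]
opening: 0.637
grasp_force: 38.2
```

>>> apply_moves:
  deltas:
    - {"claw":1,"delta_pos":[-4,-0.7,0],"yaw":0}
    - {"claw":1,"delta_pos":[-4,-0.7,0],"yaw":0}
    - {"claw":1,"delta_pos":[-4,-0.7,0],"yaw":0}
    - {"claw":1,"delta_pos":[-4,-0.7,0],"yaw":0}
    - {"claw":1,"delta_pos":[-4,0,0],"yaw":0}
    - {"claw":1,"delta_pos":[0,0,0],"yaw":0}
    - {"claw":1,"delta_pos":[0,0,0],"yaw":0}
    - {"claw":1,"delta_pos":[0,0,0],"yaw":0}

```text
clock: 5.58
eef_pos: [570.2, 73.2, 405.0]
tcp_rot: [3.141, -0.0, 1.626]
contact_force: [0.0, 0.1, -2.2]
opening: 0.641
grasp_force: 38.2
```

>>> apply_moves:
  deltas:
    - {"claw":1,"delta_pos":[0,0.2,4],"yaw":0}
    - {"claw":1,"delta_pos":[0,0,5],"yaw":0}
    - {"claw":1,"delta_pos":[0,0,5],"yaw":0}
    - {"claw":1,"delta_pos":[0,0,4],"yaw":0}
    - {"claw":1,"delta_pos":[0,0,2],"yaw":0}
    - {"claw":1,"delta_pos":[0,0,1],"yaw":0}
    - {"claw":1,"delta_pos":[0,0,0.4],"yaw":0}
    - {"claw":1,"delta_pos":[0,0,0],"yaw":0}

```text
clock: 6.58
eef_pos: [572.6, 72.6, 191.3]
tcp_rot: [3.141, -0.0, 1.625]
contact_force: [-0.4, 0.9, -1.6]
opening: 0.642
grasp_force: 38.1
```

>>> apply_moves:
  deltas:
    - {"claw":1,"delta_pos":[0,0,0],"yaw":0}

```text
clock: 6.7
eef_pos: [572.7, 72.5, 191.6]
tcp_rot: [3.14, -0.0, 1.625]
contact_force: [1.3, -1.1, -0.9]
opening: 0.644
grasp_force: 38.1
```

Still 4 mm above the pick height; lower it and release.

>>> apply_moves:
  deltas:
    - {"claw":1,"delta_pos":[0,0,0.2],"yaw":0}
    - {"claw":1,"delta_pos":[0,0,0.2],"yaw":0}
    - {"claw":1,"delta_pos":[0,0,0],"yaw":0}
    - {"claw":1,"delta_pos":[0,0,0],"yaw":0}

```text
clock: 7.2
eef_pos: [572.5, 72.3, 187.5]
tcp_rot: [3.141, -0.0, 1.625]
contact_force: [-3.1, -0.0, 8.0]
opening: 0.643
grasp_force: 39.0
```

>>> apply_moves:
  deltas:
    - {"claw":-0.5,"delta_pos":[0,0,0],"yaw":0}
    - {"claw":-1,"delta_pos":[0,0,0],"yaw":0}
    - {"claw":-1,"delta_pos":[0,0,0],"yaw":0}
    - {"claw":-1,"delta_pos":[0,0,-4],"yaw":0}
    - {"claw":-1,"delta_pos":[0,0,-5],"yaw":0}
    - {"claw":-1,"delta_pos":[0,0,-5],"yaw":0}
    - {"claw":-1,"delta_pos":[0,0,-5],"yaw":0}
    - {"claw":-1,"delta_pos":[-4,0,-3],"yaw":0}

```text
clock: 8.2
eef_pos: [574.8, 33.6, 409.5]
tcp_rot: [3.138, -0.001, 1.628]
contact_force: [1.0, -0.9, -0.7]
opening: 1.0
grasp_force: 0.0
```

>>> apply_moves:
  deltas:
    - {"claw":-1,"delta_pos":[-5,0,0],"yaw":0}
    - {"claw":-1,"delta_pos":[-5,0,0],"yaw":0}
    - {"claw":-1,"delta_pos":[-5,0,0],"yaw":0}
    - {"claw":-1,"delta_pos":[-5,0,0],"yaw":0}
    - {"claw":-1,"delta_pos":[-5,0,0],"yaw":0}
    - {"claw":-1,"delta_pos":[-5,0,0],"yaw":0}
    - {"claw":-1,"delta_pos":[-5,0,0],"yaw":0}
    - {"claw":-1,"delta_pos":[-5,0,0],"yaw":0}

```text
clock: 9.2
eef_pos: [595.9, -368.6, 406.5]
tcp_rot: [-3.142, -0.0, 1.625]
contact_force: [1.7, -0.1, 0.0]
opening: 0.999
grasp_force: 0.0
```

```bash
cat > go.py <<'E'
from m import *
import sys
# python3 go.py x y z [yaw] : tool-frame delta (cm) from the sensed pose
def show(x,y,z,yaw=None):
    s=r.sense();d=rot(s["tcp_rot"]).T@(np.array([x,y,z])-s["eef_pos"])/10
    print("eef",s["eef_pos"],"yaw",s["tcp_rot"][2],"delta cm",d,"dyaw",None if yaw is None else s["tcp_rot"][2]-yaw)
if __name__=="__main__": show(*map(float,sys.argv[1:]))
E
python3 - <<'E'
from go import *
P=cloud(r.grab_frame("top"))
b=blob(P,(572,71),45,32,55);print(b, toh(b[1]),toh(b[2]))
P=cloud(r.grab_frame("side"))
b=blob(P,(572,71),45,32,55);print(b, toh(b[1]),toh(b[2]))
show(569.7,-385.5,187)
E
```

```text
(351, array([571.105,  70.653], dtype=float32), array([570.95 ,  71.158]), 27.87458038330078, np.float64(38.662922547913695), ((570.9912719726562, 70.63462829589844), (52.16865539550781, 55.33189010620117), 88.71383666992188)) [ -0.407 103.803] [ -0.537 104.315]
(173, array([570.227,  71.031], dtype=float32), array([570.186,  73.078]), 30.344356536865234, np.float64(39.78721550947273), ((572.01123046875, 71.86650085449219), (58.42204284667969, 53.86962127685547), 56.435367584228516)) [ -1.266 104.224] [ -1.204 106.271]
eef [ 595.54  -371.343  406.13 ] yaw 1.6214415596554623 delta cm [-1.245 -2.654 21.915] dyaw None
```

>>> apply_moves:
  deltas:
    - {"claw":-1,"delta_pos":[-0.6,-1.3,0],"yaw":0}
    - {"claw":-1,"delta_pos":[-0.6,-1.3,3],"yaw":0}
    - {"claw":-1,"delta_pos":[0,0,5],"yaw":0}
    - {"claw":-1,"delta_pos":[0,0,5],"yaw":0}
    - {"claw":-1,"delta_pos":[0,0,4],"yaw":0}
    - {"claw":-1,"delta_pos":[0,0,3.5],"yaw":0}
    - {"claw":-1,"delta_pos":[0,0,1],"yaw":0}
    - {"claw":-1,"delta_pos":[0,0,0],"yaw":0}

```text
clock: 10.3
eef_pos: [570.6, -379.8, 192.0]
tcp_rot: [-3.141, -0.0, 1.625]
contact_force: [0.3, 0.3, 0.9]
opening: 1.0
grasp_force: 0.0
```

>>> apply_moves:
  deltas:
    - {"claw":0.3,"delta_pos":[0,0,0],"yaw":0}
    - {"claw":1,"delta_pos":[0,0,0],"yaw":0}
    - {"claw":1,"delta_pos":[0,0,0],"yaw":0}
    - {"claw":1,"delta_pos":[0,0,0],"yaw":0}

```text
clock: 10.8
eef_pos: [571.2, -380.7, 193.4]
tcp_rot: [3.14, 0.001, 1.625]
contact_force: [0.4, 1.8, 6.4]
opening: 0.574
grasp_force: 35.4
```

Grip is 5 mm off-centre and shallow; regrip.

>>> apply_moves:
  deltas:
    - {"claw":-0.6,"delta_pos":[0,0,0],"yaw":0}
    - {"claw":-0.8,"delta_pos":[0,0,0],"yaw":0}
    - {"claw":-0.8,"delta_pos":[-0.5,0,0.5],"yaw":0}
    - {"claw":-0.8,"delta_pos":[0,0,0.7],"yaw":0}
    - {"claw":-0.8,"delta_pos":[0,0,0],"yaw":0}
    - {"claw":1,"delta_pos":[0,0,0],"yaw":0}
    - {"claw":1,"delta_pos":[0,0,0],"yaw":0}
    - {"claw":1,"delta_pos":[0,0,0],"yaw":0}

```text
clock: 11.8
eef_pos: [571.1, -385.4, 179.9]
tcp_rot: [3.141, 0.0, 1.625]
contact_force: [0.4, -0.4, 0.2]
opening: 0.575
grasp_force: 36.4
```

>>> apply_moves:
  deltas:
    - {"claw":1,"delta_pos":[0,0,0],"yaw":0}
    - {"claw":1,"delta_pos":[0,0,0],"yaw":0}

```text
clock: 12.05
eef_pos: [571.1, -385.4, 179.9]
tcp_rot: [3.141, 0.0, 1.625]
contact_force: [-0.3, 0.2, 1.6]
opening: 0.577
grasp_force: 36.4
```

Run:
```python
from go import *
P=cloud(r.grab_frame("side"))
print(blob(P,(570,-385),36,36,46)[:5])
f=r.grab_frame("wrist");cv2.imwrite("pics/w1.png",f["img"])
show(582.2,-142.9,400)
```

```text
(130, array([ 572.689, -392.422], dtype=float32), array([ 568.469, -390.202]), 33.143310546875, np.float64(44.05233122141698))
eef [ 571.078 -385.381  179.87 ] yaw 1.6248542599286888 delta cm [ 24.149   2.426 -22.016] dyaw None
```

View pics/w1.png

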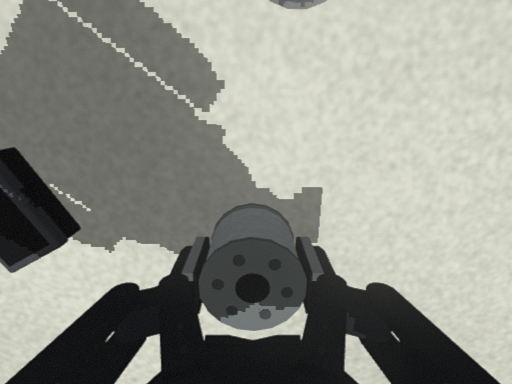

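The wrist view shows the reel (252,290) held centred and upright between the pads.

>>> apply_moves:
  deltas:
    - {"claw":1,"delta_pos":[0,0,-3],"yaw":0}
    - {"claw":1,"delta_pos":[0,0,-5],"yaw":0}
    - {"claw":1,"delta_pos":[0,0,-5],"yaw":0}
    - {"claw":1,"delta_pos":[3,0.4,-3],"yaw":0}
    - {"claw":1,"delta_pos":[4,0.5,0],"yaw":0}
    - {"claw":1,"delta_pos":[4,0.5,0],"yaw":0}
    - {"claw":1,"delta_pos":[4,0.5,0],"yaw":0}
    - {"claw":1,"delta_pos":[4,0.5,0],"yaw":0}

```text
clock: 13.15
eef_pos: [584.4, -193.0, 339.3]
tcp_rot: [-3.141, -0.0, 1.625]
contact_force: [-1.0, -0.2, -1.2]
opening: 0.58
grasp_force: 36.9
```

>>> apply_moves:
  deltas:
    - {"claw":1,"delta_pos":[3,0,0],"yaw":0}
    - {"claw":1,"delta_pos":[2,0,0],"yaw":0}
    - {"claw":1,"delta_pos":[0,0,0],"yaw":0}
    - {"claw":1,"delta_pos":[0,0,0],"yaw":0}
    - {"claw":1,"delta_pos":[0,0,0],"yaw":0}

```text
clock: 13.78
eef_pos: [582.0, -145.3, 339.6]
tcp_rot: [-3.142, 0.0, 1.624]
contact_force: [-0.7, 0.3, -0.8]
opening: 0.573
grasp_force: 36.9
```

```bash
python3 go.py 582.2 -142.9 180 1.621
```

```text
eef [ 582.021 -145.322  339.613] yaw 1.6238589486916761 delta cm [ 0.245  0.031 15.961] dyaw 0.002858948691676133
```

>>> apply_moves:
  deltas:
    - {"claw":1,"delta_pos":[0.25,0,3],"yaw":0}
    - {"claw":1,"delta_pos":[0,0,5],"yaw":0}
    - {"claw":1,"delta_pos":[0,0,4],"yaw":0}
    - {"claw":1,"delta_pos":[0,0,2.5],"yaw":0}
    - {"claw":1,"delta_pos":[0,0,1],"yaw":0}
    - {"claw":1,"delta_pos":[0,0,0.2],"yaw":0}
    - {"claw":1,"delta_pos":[0,0,0],"yaw":0}
    - {"claw":1,"delta_pos":[0,0,0],"yaw":0}

```text
clock: 14.78
eef_pos: [582.3, -142.1, 183.8]
tcp_rot: [3.14, 0.001, 1.625]
contact_force: [-0.1, -1.0, -1.3]
opening: 0.575
grasp_force: 36.9
```

>>> apply_moves:
  deltas:
    - {"claw":1,"delta_pos":[-0.05,0,0.2],"yaw":0}
    - {"claw":1,"delta_pos":[0,0,0.2],"yaw":0}
    - {"claw":1,"delta_pos":[0,0,0],"yaw":0}
    - {"claw":1,"delta_pos":[0,0,0],"yaw":0}

```text
clock: 15.28
eef_pos: [582.1, -142.5, 179.8]
tcp_rot: [3.141, 0.0, 1.625]
contact_force: [-2.8, 0.4, 10.8]
opening: 0.574
grasp_force: 38.0
```

>>> apply_moves:
  deltas:
    - {"claw":-0.4,"delta_pos":[0,0,0],"yaw":0}
    - {"claw":-0.6,"delta_pos":[0,0,0],"yaw":0}
    - {"claw":-0.6,"delta_pos":[0,0,0],"yaw":0}
    - {"claw":-0.6,"delta_pos":[0,0,-3],"yaw":0}
    - {"claw":-0.6,"delta_pos":[0,0,-5],"yaw":0}
    - {"claw":-1,"delta_pos":[0,0,-5],"yaw":0}
    - {"claw":-1,"delta_pos":[0,0,-5],"yaw":0}
    - {"claw":-1,"delta_pos":[3,-3,0],"yaw":0}

```text
clock: 16.27
eef_pos: [552.7, -115.1, 363.0]
tcp_rot: [3.132, 0.003, 1.623]
contact_force: [-0.5, 0.4, -1.3]
opening: 0.998
grasp_force: 0.0
```

>>> apply_moves:
  deltas:
    - {"claw":-1,"delta_pos":[5,-4,0],"yaw":0}
    - {"claw":-1,"delta_pos":[5,-4,0],"yaw":0}
    - {"claw":-1,"delta_pos":[0,-4,0],"yaw":0.157}
    - {"claw":-1,"delta_pos":[0,0,0],"yaw":0.157}
    - {"claw":-1,"delta_pos":[0,0,0],"yaw":0.157}
    - {"claw":-1,"delta_pos":[0,0,0],"yaw":0.157}
    - {"claw":-1,"delta_pos":[0,0,0],"yaw":0.157}
    - {"claw":-1,"delta_pos":[0,0,0],"yaw":0.157}

```text
clock: 17.27
eef_pos: [427.0, -23.0, 358.6]
tcp_rot: [-3.142, 0.0, 0.678]
contact_force: [-0.4, 0.1, -0.2]
opening: 1.0
grasp_force: 0.0
```

>>> apply_moves:
  deltas:
    - {"claw":-1,"delta_pos":[0,0,0],"yaw":0.157}
    - {"claw":-1,"delta_pos":[0,0,0],"yaw":0.157}
    - {"claw":-1,"delta_pos":[0,0,0],"yaw":0.157}
    - {"claw":-1,"delta_pos":[0,0,0],"yaw":0.157}
    - {"claw":-1,"delta_pos":[0,0,0],"yaw":0}
    - {"claw":-1,"delta_pos":[0,0,0],"yaw":0}

```text
clock: 18.02
eef_pos: [427.1, -23.0, 358.6]
tcp_rot: [3.142, 0.0, 0.058]
contact_force: [0.2, 0.2, -0.7]
opening: 0.998
grasp_force: 0.0
```

Run:
```python
from go import *
for c in("top","side"):
    b=blob(cloud(r.grab_frame(c)),(582,-143),36,36,52);print(b,toh(b[1]),toh(b[2]))
show(436,-8.7,178,.05)
```

```text
(282, array([ 581.329, -142.514], dtype=float32), array([ 581.281, -142.733]), 25.076515197753906, np.float64(45.397622931336514), ((581.5720825195312, -143.11558532714844), (45.94126892089844, 49.171669006347656), 44.7114372253418)) [  -0.85  -109.609] [  -0.909 -109.825]
(175, array([ 580.355, -143.137], dtype=float32), array([ 580.99 , -140.243]), 25.969945907592773, np.float64(45.56683265026936), ((582.075439453125, -140.23162841796875), (49.63977813720703, 46.123844146728516), 73.34014129638672)) [  -1.855 -110.182] [  -1.075 -107.324]
eef [427.096 -22.982 358.679] yaw 0.05704219904280716 delta cm [ 0.971 -1.375 18.068] dyaw 0.00704219904280716
```

>>> apply_moves:
  deltas:
    - {"claw":-1,"delta_pos":[0.5,-0.7,2],"yaw":0}
    - {"claw":-1,"delta_pos":[0.5,-0.7,4],"yaw":0}
    - {"claw":-1,"delta_pos":[0,0,5],"yaw":0}
    - {"claw":-1,"delta_pos":[0,0,4],"yaw":0}
    - {"claw":-1,"delta_pos":[0,0,2],"yaw":0}
    - {"claw":-1,"delta_pos":[0,0,1],"yaw":0}
    - {"claw":-1,"delta_pos":[0,0,0],"yaw":0}
    - {"claw":-1,"delta_pos":[0,0,0],"yaw":0}

```text
clock: 19.12
eef_pos: [436.8, -8.5, 179.4]
tcp_rot: [3.141, -0.001, 0.055]
contact_force: [-0.3, 0.2, 0.1]
opening: 1.005
grasp_force: 0.0
```

Run:
```python
from go import *
show(436,-8.7,177,.05)
f=r.grab_frame("wrist");cv2.imwrite("pics/w2.png",f["img"])
```

```text
eef [436.787  -8.491 179.448] yaw 0.055082557668282295 delta cm [-0.08   0.016  0.245] dyaw 0.005082557668282292
```

View pics/w2.png

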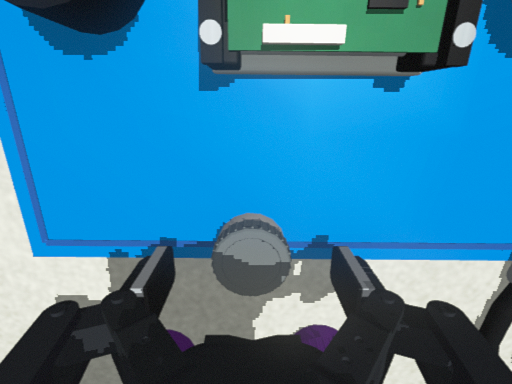

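The grey-lidded flux tub sits centred between the pads at (250,262). Close and lift.

>>> apply_moves:
  deltas:
    - {"claw":0.3,"delta_pos":[0,0,0],"yaw":0}
    - {"claw":1,"delta_pos":[0,0,0],"yaw":0}
    - {"claw":1,"delta_pos":[0,0,0],"yaw":0}
    - {"claw":1,"delta_pos":[0,0,0],"yaw":0}
    - {"claw":1,"delta_pos":[0,0,0],"yaw":0}
  grip_force: 30

```text
clock: 19.8
eef_pos: [436.5, -8.5, 179.2]
tcp_rot: [3.142, -0.0, 0.055]
contact_force: [-1.4, 0.6, 7.8]
opening: 0.478
grasp_force: 29.2
```

Run:
```python
from go import *
t=tow((80.5,-110));print(t);show(*t,350,.05)
```

```text
[ 662.597 -138.839]
eef [436.482  -8.485 179.158] yaw 0.05483945283738012 delta cm [ 21.872  14.257 -17.072] dyaw 0.004839452837380118
```

>>> apply_moves:
  deltas:
    - {"claw":1,"delta_pos":[0,0,-3],"yaw":0}
    - {"claw":1,"delta_pos":[0,0,-5],"yaw":0}
    - {"claw":1,"delta_pos":[0,0,-5],"yaw":0}
    - {"claw":1,"delta_pos":[3,2,-2],"yaw":0}
    - {"claw":1,"delta_pos":[4,2.6,0],"yaw":0}
    - {"claw":1,"delta_pos":[4,2.6,0],"yaw":0}
    - {"claw":1,"delta_pos":[4,2.6,0],"yaw":0}
    - {"claw":1,"delta_pos":[4,2.6,0],"yaw":0}

```text
clock: 20.8
eef_pos: [633.9, -122.7, 328.5]
tcp_rot: [-3.141, 0.0, 0.055]
contact_force: [0.5, 0.2, -1.5]
opening: 0.482
grasp_force: 31.1
```

>>> apply_moves:
  deltas:
    - {"claw":1,"delta_pos":[2.5,1.7,0],"yaw":0}
    - {"claw":1,"delta_pos":[0,0,0],"yaw":0}
    - {"claw":1,"delta_pos":[0,0,0],"yaw":0}
    - {"claw":1,"delta_pos":[0,0,0],"yaw":0}

```text
clock: 21.3
eef_pos: [657.9, -136.9, 328.7]
tcp_rot: [-3.141, 0.001, 0.055]
contact_force: [0.4, 0.6, -0.4]
opening: 0.476
grasp_force: 31.1
```

```bash
python3 go.py 662.6 -138.8 179 .05
```

```text
eef [ 657.947 -136.915  328.655] yaw 0.055197485130851875 delta cm [ 0.466  0.218 14.965] dyaw 0.005197485130851873
```

>>> apply_moves:
  deltas:
    - {"claw":1,"delta_pos":[0.45,0.2,3],"yaw":0}
    - {"claw":1,"delta_pos":[0,0,5],"yaw":0}
    - {"claw":1,"delta_pos":[0,0,4],"yaw":0}
    - {"claw":1,"delta_pos":[0,0,2],"yaw":0}
    - {"claw":1,"delta_pos":[0,0,0.6],"yaw":0}
    - {"claw":1,"delta_pos":[0,0,0],"yaw":0}
    - {"claw":1,"delta_pos":[0,0,0],"yaw":0}

```text
clock: 22.18
eef_pos: [664.1, -139.4, 184.4]
tcp_rot: [3.141, -0.002, 0.055]
contact_force: [0.1, 0.3, 0.2]
opening: 0.474
grasp_force: 31.1
```

>>> apply_moves:
  deltas:
    - {"claw":1,"delta_pos":[-0.15,-0.05,0.2],"yaw":0}
    - {"claw":1,"delta_pos":[0,0,0.2],"yaw":0}
    - {"claw":1,"delta_pos":[0,0,0.1],"yaw":0}
    - {"claw":1,"delta_pos":[0,0,0],"yaw":0}
    - {"claw":1,"delta_pos":[0,0,0],"yaw":0}

```text
clock: 22.8
eef_pos: [661.9, -138.8, 179.2]
tcp_rot: [3.141, -0.0, 0.055]
contact_force: [-4.2, -0.1, 13.4]
opening: 0.481
grasp_force: 32.5
```

>>> apply_moves:
  deltas:
    - {"claw":-0.4,"delta_pos":[0,0,0],"yaw":0}
    - {"claw":-0.6,"delta_pos":[0,0,0],"yaw":0}
    - {"claw":-0.6,"delta_pos":[0,0,0],"yaw":0}
    - {"claw":-0.6,"delta_pos":[0,0,-3],"yaw":0}
    - {"claw":-0.6,"delta_pos":[0,0,-5],"yaw":0}
    - {"claw":-1,"delta_pos":[0,0,-5],"yaw":0}
    - {"claw":-1,"delta_pos":[0,0,-5],"yaw":0}
    - {"claw":-1,"delta_pos":[0,0,-5],"yaw":0}

```text
clock: 23.8
eef_pos: [661.6, -138.8, 409.2]
tcp_rot: [-3.142, 0.0, 0.055]
contact_force: [0.6, 0.5, -0.3]
opening: 0.998
grasp_force: 0.0
```

>>> apply_moves:
  deltas:
    - {"claw":-1,"delta_pos":[-1.8,-4.8,0],"yaw":0}
    - {"claw":-1,"delta_pos":[-1.8,-4.8,0],"yaw":0}
    - {"claw":-1,"delta_pos":[-1.8,-4.8,0],"yaw":0}
    - {"claw":-1,"delta_pos":[-1.8,-4.8,0],"yaw":0}
    - {"claw":-1,"delta_pos":[-1.8,-4.8,0],"yaw":0}
    - {"claw":-1,"delta_pos":[-1.8,-4.8,0],"yaw":0}
    - {"claw":-1,"delta_pos":[-1.8,-4.8,0],"yaw":0}
    - {"claw":-1,"delta_pos":[-1.8,-4.8,0],"yaw":0}

```text
clock: 24.8
eef_pos: [496.1, 238.1, 407.7]
tcp_rot: [-3.141, -0.0, 0.055]
contact_force: [0.2, 0.4, 1.2]
opening: 1.0
grasp_force: 0.0
```

>>> apply_moves:
  deltas:
    - {"claw":-1,"delta_pos":[-1.8,-4.8,0],"yaw":0}
    - {"claw":-1,"delta_pos":[-1.8,-4.8,0],"yaw":0}
    - {"claw":-1,"delta_pos":[0,0,0],"yaw":-0.152}
    - {"claw":-1,"delta_pos":[0,0,0],"yaw":-0.152}
    - {"claw":-1,"delta_pos":[0,0,0],"yaw":-0.152}
    - {"claw":-1,"delta_pos":[0,0,0],"yaw":-0.152}
    - {"claw":-1,"delta_pos":[0,0,0],"yaw":-0.152}
    - {"claw":-1,"delta_pos":[0,0,0],"yaw":-0.152}

```text
clock: 25.8
eef_pos: [455.7, 330.6, 407.5]
tcp_rot: [-3.142, 0.0, 0.972]
contact_force: [-0.1, 0.3, -0.3]
opening: 0.998
grasp_force: 0.0
```

>>> apply_moves:
  deltas:
    - {"claw":-1,"delta_pos":[0,0,0],"yaw":-0.152}
    - {"claw":-1,"delta_pos":[0,0,0],"yaw":-0.152}
    - {"claw":-1,"delta_pos":[0,0,0],"yaw":-0.152}
    - {"claw":-1,"delta_pos":[0,0,0],"yaw":0}
    - {"claw":-1,"delta_pos":[0,0,0],"yaw":0}

```text
clock: 26.42
eef_pos: [455.7, 330.6, 407.6]
tcp_rot: [-3.141, 0.0, 1.42]
contact_force: [-0.6, -0.3, 0.4]
opening: 0.998
grasp_force: 0.0
```

Run:
```python
from go import *
for c in("top","side"):
    b=blob(cloud(r.grab_frame(c)),(662,-139),36,17,32);print(b,toh(b[1]),toh(b[2]))
show(428.7,392.8,178,1.42)
s=r.sense();f=r.grab_frame("wrist");P=cloud(f,s)
b=blob(P,(428,392),62,18,34);print("large wrist",b)
```

```text
(202, array([ 661.088, -139.281], dtype=float32), array([ 661.883, -139.856]), 21.50357437133789, np.float64(24.641737049634912), ((661.5589599609375, -138.838623046875), (40.087120056152344, 40.74602508544922), 87.78754425048828)) [  78.97  -110.366] [  79.736 -110.98 ]
(128, array([ 660.861, -140.961], dtype=float32), array([ 660.81 , -138.461]), 22.773433685302734, np.float64(24.671590939599582), ((661.82177734375, -138.85203552246094), (44.19571304321289, 40.70869827270508), 73.40693664550781)) [  78.66  -112.033] [  78.734 -109.533]
eef [455.77  330.594 407.611] yaw 1.420662497381055 delta cm [ 5.749 -3.604 22.961] dyaw 0.0006624973810551715
large wrist (3029, array([430.494, 395.692], dtype=float32), array([430.225, 393.851]), 50.53330612182617, np.float64(25.405959710539207), ((430.2696228027344, 393.5770568847656), (90.14048767089844, 51.40979766845703), 80.44941711425781))
```

>>> apply_moves:
  deltas:
    - {"claw":-1,"delta_pos":[3,-1.8,3],"yaw":0.012}
    - {"claw":-1,"delta_pos":[2.8,-1.7,4],"yaw":0}
    - {"claw":-1,"delta_pos":[0,0,5],"yaw":0}
    - {"claw":-1,"delta_pos":[0,0,5],"yaw":0}
    - {"claw":-1,"delta_pos":[0,0,4],"yaw":0}
    - {"claw":-1,"delta_pos":[0,0,2],"yaw":0}
    - {"claw":-1,"delta_pos":[0,0,0.4],"yaw":0}
    - {"claw":-1,"delta_pos":[0,0,0],"yaw":0}

```text
clock: 27.58
eef_pos: [430.6, 393.7, 174.7]
tcp_rot: [3.141, -0.001, 1.411]
contact_force: [-0.7, -0.2, 0.2]
opening: 1.002
grasp_force: 0.0
```

```bash
python3 go.py 429.6 393.3 179 1.41
```

```text
eef [430.605 393.698 174.675] yaw 1.4105750661618004 delta cm [-0.055 -0.092 -0.433] dyaw 0.0005750661618004749
```

>>> apply_moves:
  deltas:
    - {"claw":-1,"delta_pos":[0,0,-0.4],"yaw":0}
    - {"claw":0,"delta_pos":[0,0,0],"yaw":0}
    - {"claw":1,"delta_pos":[0,0,0],"yaw":0}
    - {"claw":1,"delta_pos":[0,0,0],"yaw":0}
    - {"claw":1,"delta_pos":[0,0,0],"yaw":0}
    - {"claw":1,"delta_pos":[0,0,0],"yaw":0}
  grip_force: 35

```text
clock: 28.32
eef_pos: [430.3, 393.4, 178.4]
tcp_rot: [3.141, -0.001, 1.411]
contact_force: [-0.7, -1.0, 7.3]
opening: 0.575
grasp_force: 36.0
```

Run:
```python
from go import *
t=tow((105,0));print(t);show(*t,400,1.621)
```

```text
[681.569 -27.752]
eef [430.27  393.446 178.448] yaw 1.4108075991105191 delta cm [-37.565  31.53  -22.163] dyaw -0.21019240088948088
```

>>> apply_moves:
  deltas:
    - {"claw":1,"delta_pos":[0,0,-3],"yaw":0}
    - {"claw":1,"delta_pos":[0,0,-5],"yaw":0}
    - {"claw":1,"delta_pos":[0,0,-5],"yaw":0}
    - {"claw":1,"delta_pos":[0,0,-5],"yaw":-0.07}
    - {"claw":1,"delta_pos":[0,0,-4.5],"yaw":-0.07}
    - {"claw":1,"delta_pos":[0,0,0],"yaw":-0.07}
    - {"claw":1,"delta_pos":[-3,1.6,0],"yaw":0}
    - {"claw":1,"delta_pos":[-3.94,2.1,0],"yaw":0}

```text
clock: 29.32
eef_pos: [470.4, 325.5, 402.7]
tcp_rot: [3.142, -0.0, 1.623]
contact_force: [-0.0, -0.6, -1.3]
opening: 0.577
grasp_force: 37.7
```

>>> apply_moves:
  deltas:
    - {"claw":1,"delta_pos":[-3.94,2.1,0],"yaw":0}
    - {"claw":1,"delta_pos":[-3.94,2.1,0],"yaw":0}
    - {"claw":1,"delta_pos":[-3.94,2.1,0],"yaw":0}
    - {"claw":1,"delta_pos":[-3.94,2.1,0],"yaw":0}
    - {"claw":1,"delta_pos":[-3.94,2.1,0],"yaw":0}
    - {"claw":1,"delta_pos":[-3.94,2.1,0],"yaw":0}
    - {"claw":1,"delta_pos":[-3.94,2.1,0],"yaw":0}
    - {"claw":1,"delta_pos":[-3.94,2.1,0],"yaw":0}

```text
clock: 30.32
eef_pos: [654.5, 18.0, 402.5]
tcp_rot: [-3.141, -0.0, 1.621]
contact_force: [0.8, 0.5, -1.7]
opening: 0.575
grasp_force: 37.7
```

>>> apply_moves:
  deltas:
    - {"claw":1,"delta_pos":[-3.9,2.1,0],"yaw":0}
    - {"claw":1,"delta_pos":[0,0,0],"yaw":0}
    - {"claw":1,"delta_pos":[0,0,0],"yaw":0}
    - {"claw":1,"delta_pos":[0,0,0],"yaw":0}

```text
clock: 30.82
eef_pos: [676.5, -17.5, 402.6]
tcp_rot: [-3.141, -0.0, 1.622]
contact_force: [0.3, 0.8, -1.1]
opening: 0.581
grasp_force: 37.7
```

Run:
```python
from go import *
show(*tow((105,0)),178.4,1.621)
s=r.sense();P=cloud(r.grab_frame("wrist"),s)
h=toh(P);m=(abs(h[...,0]-105)<45)&(abs(h[...,1])<65)&(P[...,2]>s["eef_pos"][2]-165)&(P[...,2]<s["eef_pos"][2]-145)
print(m.sum(),np.percentile(P[m][:,2],[5,50,95]),cv2.minAreaRect(h[m].astype(np.float32)))
```

```text
eef [676.469 -17.505 402.622] yaw 1.6217678149665729 delta cm [-1.055  0.469 22.422] dyaw 0.0007678149665728551
16147 [247.691 249.587 250.869] ((100.37069702148438, 11.084674835205078), (90.85635375976562, 76.88861083984375), 89.9711685180664)
```

>>> apply_moves:
  deltas:
    - {"claw":1,"delta_pos":[-1.1,0.45,3],"yaw":0}
    - {"claw":1,"delta_pos":[0,0,5],"yaw":0}
    - {"claw":1,"delta_pos":[0,0,5],"yaw":0}
    - {"claw":1,"delta_pos":[0,0,5],"yaw":0}
    - {"claw":1,"delta_pos":[0,0,3],"yaw":0}
    - {"claw":1,"delta_pos":[0,0,1],"yaw":0}
    - {"claw":1,"delta_pos":[0,0,0],"yaw":0}
    - {"claw":1,"delta_pos":[0,0,0],"yaw":0}

```text
clock: 31.88
eef_pos: [682.8, -29.1, 184.5]
tcp_rot: [3.139, 0.0, 1.621]
contact_force: [0.3, -0.2, -1.4]
opening: 0.578
grasp_force: 37.6
```

Run:
```python
from go import *
show(*tow((105,-.5)),178.4,1.621)
```

```text
eef [682.821 -29.098 184.485] yaw 1.6210366736660506 delta cm [ 0.091 -0.12   0.608] dyaw 3.667366605064615e-05
```

>>> apply_moves:
  deltas:
    - {"claw":1,"delta_pos":[0.08,-0.1,0.2],"yaw":0}
    - {"claw":1,"delta_pos":[0,0,0.2],"yaw":0}
    - {"claw":1,"delta_pos":[0,0,0.2],"yaw":0}
    - {"claw":1,"delta_pos":[0,0,0],"yaw":0}
    - {"claw":1,"delta_pos":[0,0,0],"yaw":0}

```text
clock: 32.5
eef_pos: [681.2, -28.5, 178.5]
tcp_rot: [3.141, -0.0, 1.621]
contact_force: [-5.2, 0.8, 14.1]
opening: 0.577
grasp_force: 39.5
```

>>> apply_moves:
  deltas:
    - {"claw":-0.2,"delta_pos":[0,0,0],"yaw":0}
    - {"claw":-0.4,"delta_pos":[0,0,0],"yaw":0}
    - {"claw":-0.4,"delta_pos":[0,0,0],"yaw":0}
    - {"claw":-0.4,"delta_pos":[0,0,-3],"yaw":0}
    - {"claw":-0.4,"delta_pos":[0,0,-5],"yaw":0}
    - {"claw":-1,"delta_pos":[0,0,-5],"yaw":0}
    - {"claw":-1,"delta_pos":[0,0,-5],"yaw":0}
    - {"claw":-1,"delta_pos":[-3,-2.4,0],"yaw":0}

```text
clock: 33.5
eef_pos: [660.6, -58.7, 361.6]
tcp_rot: [3.133, 0.001, 1.623]
contact_force: [0.3, -1.4, 0.0]
opening: 0.998
grasp_force: 0.0
```

>>> apply_moves:
  deltas:
    - {"claw":-1,"delta_pos":[-3.8,-3,0],"yaw":0}
    - {"claw":-1,"delta_pos":[-3.8,-3,0],"yaw":0}
    - {"claw":-1,"delta_pos":[-3.8,-3,0],"yaw":0}
    - {"claw":-1,"delta_pos":[-3.8,-3,0],"yaw":0}
    - {"claw":-1,"delta_pos":[-3.8,-3,0],"yaw":0}
    - {"claw":-1,"delta_pos":[-3.8,-3,0],"yaw":0}
    - {"claw":-1,"delta_pos":[-3.8,-3,0],"yaw":0}
    - {"claw":-1,"delta_pos":[-2,-1.8,0],"yaw":0}

```text
clock: 34.5
eef_pos: [443.7, -358.4, 356.6]
tcp_rot: [-3.141, 0.0, 1.619]
contact_force: [-0.0, 0.5, 0.3]
opening: 0.997
grasp_force: 0.0
```

>>> apply_moves:
  deltas:
    - {"claw":-1,"delta_pos":[0,0,0],"yaw":-0.12}
    - {"claw":-1,"delta_pos":[0,0,0],"yaw":-0.12}
    - {"claw":-1,"delta_pos":[0,0,0],"yaw":-0.12}
    - {"claw":-1,"delta_pos":[0,0,0],"yaw":-0.13}
    - {"claw":-1,"delta_pos":[0,0,0],"yaw":0}
    - {"claw":-1,"delta_pos":[0,0,0],"yaw":0}

```text
clock: 35.25
eef_pos: [445.1, -356.7, 356.6]
tcp_rot: [-3.142, -0.0, 2.108]
contact_force: [-0.9, 0.6, -0.6]
opening: 0.997
grasp_force: 0.0
```

Run:
```python
from go import *
P=cloud(r.grab_frame("top"));h=toh(P)
m=(abs(h[...,0]-105)<45)&(abs(h[...,1])<60)&(P[...,2]>18)&(P[...,2]<34);print("large",np.median(P[m][:,2]),cv2.minAreaRect(h[m].astype(np.float32)),h[m].mean(0))
show(438.9,-366,179,2.11)
s=r.sense();f=r.grab_frame("wrist");P=cloud(f,s)
print("small wrist",blob(P,(438.9,-366),45,15,30))
```

```text
large 27.137661035781548 ((102.80928039550781, -0.5915679931640625), (52.920875549316406, 89.67229461669922), 0.3759676516056061) [102.463  -0.455]
eef [ 445.098 -356.669  356.647] yaw 2.1085374103121857 delta cm [-0.485 -1.01  17.765] dyaw -0.0014625896878142086
small wrist (1531, array([ 439.414, -365.549], dtype=float32), array([ 439.679, -366.402]), 33.11213302612305, np.float64(21.453462591348682), ((440.2590026855469, -366.40185546875), (37.705589294433594, 58.42970657348633), 32.227230072021484))
```

>>> apply_moves:
  deltas:
    - {"claw":-1,"delta_pos":[-0.55,-0.95,3],"yaw":-0.015}
    - {"claw":-1,"delta_pos":[0,0,4],"yaw":0}
    - {"claw":-1,"delta_pos":[0,0,5],"yaw":0}
    - {"claw":-1,"delta_pos":[0,0,4],"yaw":0}
    - {"claw":-1,"delta_pos":[0,0,1.5],"yaw":0}
    - {"claw":-1,"delta_pos":[0,0,0],"yaw":0}
    - {"claw":-1,"delta_pos":[0,0,0],"yaw":0}

```text
clock: 36.22
eef_pos: [440.4, -366.8, 183.2]
tcp_rot: [3.141, 0.002, 2.126]
contact_force: [0.9, 0.1, 0.1]
opening: 1.0
grasp_force: 0.0
```

```bash
python3 go.py 439.5 -366.2 179.5 2.125
```

```text
eef [ 440.435 -366.83   183.18 ] yaw 2.1255322711823132 delta cm [ 0.104 -0.047  0.368] dyaw 0.0005322711823132487
```

>>> apply_moves:
  deltas:
    - {"claw":-1,"delta_pos":[0.1,0,0.35],"yaw":0}
    - {"claw":0,"delta_pos":[0,0,0],"yaw":0}
    - {"claw":1,"delta_pos":[0,0,0],"yaw":0}
    - {"claw":1,"delta_pos":[0,0,0],"yaw":0}
    - {"claw":1,"delta_pos":[0,0,0],"yaw":0}
    - {"claw":1,"delta_pos":[0,0,0],"yaw":0}
  grip_force: 30

```text
clock: 36.98
eef_pos: [439.3, -365.6, 178.5]
tcp_rot: [3.141, 0.0, 2.126]
contact_force: [-0.5, 0.7, 5.8]
opening: 0.414
grasp_force: 30.8
```

>>> apply_moves:
  deltas:
    - {"claw":1,"delta_pos":[0,0,-3],"yaw":0}
    - {"claw":1,"delta_pos":[0,0,-5],"yaw":0}
    - {"claw":1,"delta_pos":[0,0,-5],"yaw":0}
    - {"claw":1,"delta_pos":[0,0,-4],"yaw":0.125}
    - {"claw":1,"delta_pos":[0,0,0],"yaw":0.125}
    - {"claw":1,"delta_pos":[0,0,0],"yaw":0.125}
    - {"claw":1,"delta_pos":[0,0,0],"yaw":0.125}
    - {"claw":1,"delta_pos":[3.6,2.9,0],"yaw":0}

```text
clock: 37.98
eef_pos: [465.5, -329.0, 348.0]
tcp_rot: [-3.141, 0.0, 1.621]
contact_force: [0.3, 0.6, -0.6]
opening: 0.416
grasp_force: 30.3
```

>>> apply_moves:
  deltas:
    - {"claw":1,"delta_pos":[3.6,2.9,0],"yaw":0}
    - {"claw":1,"delta_pos":[3.6,2.9,0],"yaw":0}
    - {"claw":1,"delta_pos":[3.6,2.9,0],"yaw":0}
    - {"claw":1,"delta_pos":[3.6,2.9,0],"yaw":0}
    - {"claw":1,"delta_pos":[3.6,2.9,0],"yaw":0}
    - {"claw":1,"delta_pos":[3.6,2.9,0],"yaw":0}
    - {"claw":1,"delta_pos":[3,2.4,0],"yaw":0}
    - {"claw":1,"delta_pos":[0,0,0],"yaw":0}

```text
clock: 38.98
eef_pos: [651.5, -69.2, 347.7]
tcp_rot: [3.141, -0.0, 1.629]
contact_force: [-0.2, -0.9, -0.4]
opening: 0.412
grasp_force: 30.3
```

>>> apply_moves:
  deltas:
    - {"claw":1,"delta_pos":[0,0,0],"yaw":0}
    - {"claw":1,"delta_pos":[0,0,0],"yaw":0}

```text
clock: 39.22
eef_pos: [649.8, -72.3, 348.0]
tcp_rot: [-3.141, 0.0, 1.625]
contact_force: [0.2, -0.0, -0.8]
opening: 0.416
grasp_force: 30.3
```

Run:
```python
from go import *
show(*tow((104,-.5)),206,1.621)
s=r.sense();f=r.grab_frame("wrist");P=cloud(f,s);cv2.imwrite("pics/w3.png",f["img"])
h=toh(P);g=toh(s["eef_pos"]);Z=s["eef_pos"][2]
m=(abs(h[...,0]-g[0])<17)&(abs(h[...,1]-g[1])<45)&(P[...,2]>Z-170)&(P[...,2]<Z-145)
print("gripper h",g,m.sum(),np.percentile(P[m][:,2],[5,50,95]),np.percentile(h[m],[0.5,2,98,99.5],axis=0))
m=(abs(h[...,0]-105)<45)&(abs(h[...,1])<60)&(P[...,2]>18)&(P[...,2]<34);print("large",m.sum(),cv2.minAreaRect(h[m].astype(np.float32)))
P=cloud(r.grab_frame("side"));h=toh(P)
m=(abs(h[...,0]-105)<45)&(abs(h[...,1])<60)&(P[...,2]>18)&(P[...,2]<34);print("large side",m.sum(),cv2.minAreaRect(h[m].astype(np.float32)))
```

```text
eef [649.811 -72.332 348.023] yaw 1.6247886466099022 delta cm [ 4.232  3.321 14.2  ] dyaw 0.003788646609902191
gripper h [ 71.054 -42.937] 6409 [187.558 190.967 191.944] [[ 54.251 -72.006]
 [ 54.773 -70.799]
 [ 87.335 -15.389]
 [ 87.866 -15.144]]
large 4085 ((105.26943969726562, -0.12551116943359375), (51.999332427978516, 88.8031005859375), 0.004411440342664719)
large side 332 ((103.5602798461914, 0.9396018981933594), (95.50891876220703, 53.275611877441406), 88.83450317382812)
```

View pics/w3.png

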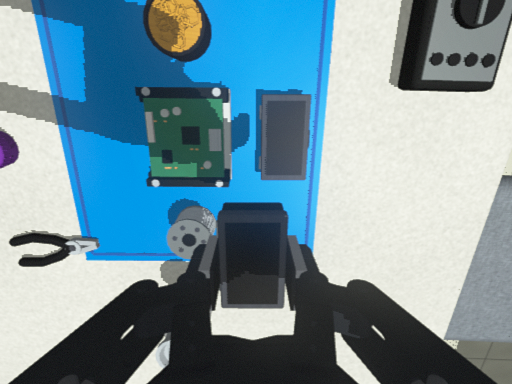

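Wrist view: small box held level at (253,255), large box at (284,137) lined up behind the holder (188,137).

>>> apply_moves:
  deltas:
    - {"claw":1,"delta_pos":[2.2,1.7,0],"yaw":0}
    - {"claw":1,"delta_pos":[2.1,1.65,2],"yaw":0.003}
    - {"claw":1,"delta_pos":[0,0,4],"yaw":0}
    - {"claw":1,"delta_pos":[0,0,4],"yaw":0}
    - {"claw":1,"delta_pos":[0,0,2],"yaw":0}
    - {"claw":1,"delta_pos":[0,0,1],"yaw":0}
    - {"claw":1,"delta_pos":[0,0,0],"yaw":0}
    - {"claw":1,"delta_pos":[0,0,0],"yaw":0}

```text
clock: 40.33
eef_pos: [682.2, -26.7, 219.6]
tcp_rot: [3.139, 0.0, 1.623]
contact_force: [0.6, 0.0, -0.5]
opening: 0.416
grasp_force: 30.3
```

Run:
```python
from go import *
show(*tow((104.6,.2)),204.5,1.621)
```

```text
eef [682.163 -26.701 219.628] yaw 1.6226057750446523 delta cm [-0.082 -0.108  1.513] dyaw 0.0016057750446523134
```

>>> apply_moves:
  deltas:
    - {"claw":1,"delta_pos":[-0.08,-0.1,0.6],"yaw":0}
    - {"claw":1,"delta_pos":[0,0,0.4],"yaw":0}
    - {"claw":1,"delta_pos":[0,0,0.2],"yaw":0}
    - {"claw":1,"delta_pos":[0,0,0.2],"yaw":0}
    - {"claw":1,"delta_pos":[0,0,0],"yaw":0}
    - {"claw":1,"delta_pos":[0,0,0],"yaw":0}

```text
clock: 41.08
eef_pos: [680.5, -27.5, 204.5]
tcp_rot: [-3.142, 0.0, 1.623]
contact_force: [-3.1, -0.8, 5.8]
opening: 0.41
grasp_force: 30.9
```

Run:
```python
from go import *
show(*tow((104.6,.2)),204.5,1.621)
```

```text
eef [680.533 -27.481 204.533] yaw 1.6227905461776402 delta cm [-0.012  0.062  0.003] dyaw 0.0017905461776401843
```

>>> apply_moves:
  deltas:
    - {"claw":0,"delta_pos":[0,0,0],"yaw":0}
    - {"claw":-0.3,"delta_pos":[0,0,0],"yaw":0}
    - {"claw":-0.3,"delta_pos":[0,0,0],"yaw":0}
    - {"claw":-0.3,"delta_pos":[0,0,-3],"yaw":0}
    - {"claw":-0.3,"delta_pos":[0,0,-5],"yaw":0}
    - {"claw":-0.3,"delta_pos":[0,0,-5],"yaw":0}
    - {"claw":-0.3,"delta_pos":[0,0,-5],"yaw":0}
    - {"claw":-0.3,"delta_pos":[-3,-3,-2],"yaw":0}

```text
clock: 42.08
eef_pos: [653.6, -58.0, 407.8]
tcp_rot: [3.135, 0.0, 1.625]
contact_force: [0.1, -1.1, 0.5]
opening: 0.652
grasp_force: 0.0
```

>>> apply_moves:
  deltas:
    - {"claw":-0.3,"delta_pos":[-4,-3,0],"yaw":0}
    - {"claw":-0.3,"delta_pos":[-4,-3,0],"yaw":0}
    - {"claw":-0.3,"delta_pos":[-4,-3,0],"yaw":0}
    - {"claw":-0.3,"delta_pos":[-4,-3,0],"yaw":0}
    - {"claw":-0.3,"delta_pos":[-4,-3,0],"yaw":0}
    - {"claw":-0.3,"delta_pos":[-4,-3,0],"yaw":0}
    - {"claw":-0.3,"delta_pos":[-4,-3,0],"yaw":0}
    - {"claw":-0.3,"delta_pos":[0,0,0],"yaw":0}

```text
clock: 43.08
eef_pos: [455.3, -351.7, 404.2]
tcp_rot: [-3.141, 0.001, 1.619]
contact_force: [-0.4, 0.3, -0.1]
opening: 0.646
grasp_force: 0.0
```

Run:
```python
from go import *
f=r.grab_frame("top");P=cloud(f);h=toh(P)
cv2.imwrite("pics/top9.png",cv2.resize(f["img"][110:280,150:420],(800,504),interpolation=cv2.INTER_CUBIC))
for n,c,wx,wy,lo,hi in [("small",(104,0),45,60,40,56),("large",(104,0),45,60,18,34),("cleaner",(0,104),38,34,30,55),("reel",(0,-110),36,36,36,52),("flux",(80,-110),30,36,17,32),("holder",(0,0),65,62,20,60),("bottle",(-4,-206),45,40,95,120)]:
    m=(abs(h[...,0]-c[0])<wx)&(abs(h[...,1]-c[1])<wy)&(P[...,2]>lo)&(P[...,2]<hi)
    print(n,m.sum(),np.median(P[m][:,2]),cv2.minAreaRect(h[m].astype(np.float32)),h[m].mean(0))
```

```text
small 312 49.26270325179962 ((102.17041778564453, -1.4771900177001953), (54.862606048583984, 37.9849967956543), 87.34514617919922) [101.875  -1.496]
large 328 27.25364937892141 ((102.55947875976562, -0.6222343444824219), (52.7403564453125, 89.74385833740234), 1.6039360761642456) [99.012  1.202]
cleaner 357 38.11711771540672 ((-0.6727523803710938, 103.88953399658203), (52.52712631225586, 54.35198974609375), 84.99658966064453) [ -0.216 103.853]
reel 284 45.142604903442134 ((-0.7719117403030396, -110.00460052490234), (45.95722198486328, 48.91584777832031), 42.145626068115234) [  -0.928 -109.646]
flux 204 24.635340583058678 ((78.8958969116211, -110.27830505371094), (40.68865966796875, 41.20283508300781), 1.6857914924621582) [  78.843 -110.359]
holder 1172 34.05129982012147 ((0.07830810546875, -0.003742218017578125), (99.87530517578125, 87.97035217285156), 89.69673156738281) [-0.068 -0.164]
bottle 271 108.5500512711867 ((-4.43536376953125, -205.34054565429688), (45.215396881103516, 42.928470611572266), 85.20645904541016) [  -4.163 -206.103]
```

View pics/top9.png

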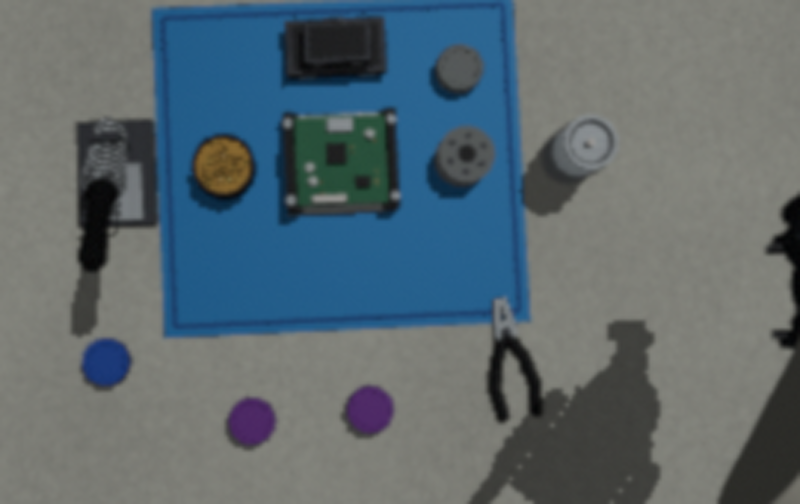

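The final top view shows everything in place: cleaner (223,166), holder (340,160), reel (465,156), flux (459,71), stacked boxes (335,48). Bottle (583,148) and cutters are where they were. Clear gaps measure about 33 to 35 mm. Handing in.

```bash
python3 -c "
from rig import r
print(r.sign_off())"
```

```text
the job is handed in; nothing more can be done
None
```

The job is done and handed in at about 43 s: all five items stand where asked, with 33–35 mm measured gaps, and the bottle and cutters were left alone. I set the cleaner at 104 mm from the holder's centre, between the centre-to-centre midpoint (100 mm) and the middle of the clear gap (108 mm).

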